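# Find the spare strip holder in the tins and lay it in the catch tray

### The arm

A 6-joint arm with a two-finger parallel gripper is mounted at the origin on the work surface. World frame = base frame: x ahead of the robot, y to its left, z up, the work surface at z = 0. Lengths are in m, angles in rad, forces in N, time in s.
With the tool pointing down it reaches from about 0.35 to 0.775 m from the base axis. Payload 7.3 kg.
Tool frame: the origin (TCP) lies at the very end of the fingers, on their centre line; the grasp point (between the pads) lies robot.pinch_z behind it (robot.pinch_z is the distance from the TCP to the grasp point, in m); y points along the fingers, z is the direction in which the jaws open and shut, and the axes are right-handed (so a half turn about y gives the same grasp; the last joint's range is limited). The gripper opens to 92 mm and grips with 3 to 60 N. Pads are 19 mm wide; open, the fingers measure 130 mm over their backs; the gripper's body (75 mm by 190 mm) begins 47 mm behind the grasp point.
Start: joints at [-1.354, 0.342, 1.524, -0, 1.275, -0.146], TCP at [0.186, -0.491, 0.227] pointing down, gripper open.
Joint ranges: [-2.53, 2.53], [-0.77, 2.02], [0.04, 2.7], [-1, 4.14], [0.28, 2.66], [-3.11, 3.11]. Speed limits (rad/s): [2.57, 2.57, 3.14, 3.14, 3.14, 3.14].

### API

Orientations are given as [roll, pitch, yaw] about the fixed x, y, z axes, in that order (R = Rz(yaw) Ry(pitch) Rx(roll)).
In Python, from cell import status, viewer, robot gives the robot as it stands. The module is installed in compiled form; this text tells all that it offers.
- The arm moves only by the shell command python3 -m pendant 'ROWS' [FORCE]. ROWS is JSON, a list that holds one entry, the list of rows, each a list of 7 numbers: the shift along the tool's x, y, z in cm, then the turn, a rotation vector about the tool's x, y, z in rad, then the finger opening in cm, from 0 to 9.18. A call has 1 to 20 rows; each row is the pose to reach, as a shift and turn from the pose commanded when the call began, along the tool's axes at that moment; what a row does not reach only later rows make up. A row lasts 1/10 s, in which the tool goes at most 50 mm and 8.59 degrees, less where a joint would pass 70% of its speed; a pose out of reach is approached as far as the arm can. A call with a gripper value outside its range is refused whole. The fingers move at their own pace and stop on an object; FORCE is the grip in N (left out, the last holds). Time passes only in rows, so rows that repeat a pose let the fingers close. It gives the time, the measured TCP pose, the force and the opening at its end, in the units of the state.
- status.observe(): the state, without advancing time (a new reading comes with each control period).
- viewer.read_camera(name): name is "scene" or "top"; returns a dict with "image" (420x560x3 uint8, red, green, blue), "range_z" (420x560 float32, m along the optical axis (not along the pixel's ray), 0 where there is no reading), "fx", "fy", "cx", "cy" (pixels), "camera_from_world" (4x4, takes a point from world to camera coordinates). Camera axes: x right, y up, looking along -z (the intrinsics and any distortion apply to the point x, -y, -z); pixel columns grow to the right and rows downward; lengths in m; the calibration is good to about 2 mm. A picture is of the moment at which its call begins.
- robot.hand_in(): hands the job in, once; it reports no verdict.
The state is a dict: "time": time; "qpos": joint angles; "qvel": joint speeds; "joint_efforts": joint torques, N m; "tool_pos": TCP position; "tool_rot": TCP orientation; "contact_force": force on the tool from outside, world axes, zero at the start; "torque": the same for the moment, N m; "opening": finger opening in m.
Only numpy, scipy, OpenCV 4.12 (cv2) and the standard library are available. Lean on these libraries where they do the work, as an engineer would, in place of code of your own. Each camera call takes 0.05 s, during which the arm holds its last target. There are 200 camera calls.

### The job

The spare strip holder is shut in one of the three lidded tins; the other two hold only a narrow aluminium bar each. Press down on the flat front of the catch tray and draw it all the way out towards you from under the chute, lift off tin lids one by one until you find the spare, and lay it flat on the tray's floor. Lay every lid you take off flat on the ledge (or put it back on its own tin), and leave the holders in use and the other things on the ledge where they are.

Things in the scene. Friction and masses are not known exactly. Their poses are not given: they have to be found in the camera images.
- tin_a: The left-hand (+y) of three identical grey steel tins in a row, fixed, all turned alike. 134 mm long (own x) x 104 wide (own y) x 42 high; wall and floor 3 mm. Origin: centre of its underside. Contents are not tracked: either the spare holder or a plain bar, lying on the floor along own x (within 0.06 rad), centred within about 4 mm.
- lid_a: Loose 160 g steel lid of tin_a: plate 138 x 108 mm, step below it 120 x 90 x 5 mm that sits in the tin. Upright grip in the middle, 64 mm long (own x), 16 thick (own y), from 9 to 33 mm above the origin. Origin: underside of the step, 37 mm up when on the tin, 0 on the ledge. The ledge in front of the tins is clear: room for a lid centred 150 mm along own -x from its place on the tin.
- tin_b: The middle of three identical grey steel tins in a row, fixed, all turned alike. 134 mm long (own x) x 104 wide (own y) x 42 high; wall and floor 3 mm. Origin: centre of its underside. Contents are not tracked: either the spare holder or a plain bar, lying on the floor along own x (within 0.06 rad), centred within about 4 mm.
- lid_b: Loose 160 g steel lid of tin_b: plate 138 x 108 mm, step below it 120 x 90 x 5 mm that sits in the tin. Upright grip in the middle, 64 mm long (own x), 16 thick (own y), from 9 to 33 mm above the origin. Origin: underside of the step, 37 mm up when on the tin, 0 on the ledge. The ledge in front of the tins is clear: room for a lid centred 150 mm along own -x from its place on the tin.
- tin_c: The right-hand (-y) of three identical grey steel tins in a row, fixed, all turned alike. 134 mm long (own x) x 104 wide (own y) x 42 high; wall and floor 3 mm. Origin: centre of its underside. Contents are not tracked: either the spare holder or a plain bar, lying on the floor along own x (within 0.06 rad), centred within about 4 mm.
- lid_c: Loose 160 g steel lid of tin_c: plate 138 x 108 mm, step below it 120 x 90 x 5 mm that sits in the tin. Upright grip in the middle, 64 mm long (own x), 16 thick (own y), from 9 to 33 mm above the origin. Origin: underside of the step, 37 mm up when on the tin, 0 on the ledge. The ledge in front of the tins is clear: room for a lid centred 150 mm along own -x from its place on the tin.
- tray (a joint): How far the flat catch tray has been drawn out towards the robot from under the chute, m: 0 fully in, 0.15 at its stop. Starts at 0 to 0.02. It slides along the chute's own -x with about 2 N of drag and stays where left. No handle: press on its flat rubber front pad (5 to 15 N grips well) and draw.
- tray_pad (a point): Centre of the top of the tray's front pad, which is 68 mm (along the slide) x 82 mm, flat, 16 mm above the ledge; moves with the tray. Axes as the chute: the tray draws out along -x.
- pan_top (a point): Centre of the upper face of the tray's flat floor, 8 mm above the ledge; moves with the tray. The floor is 150 mm (own x) x 70 mm (own y), with an 8 mm kerb round it (the pad in front is as high). The chute covers it until the tray is drawn out.
- pan: The tray's floor plate, 150 x 69 x 3 mm, axes as the chute; origin under its centre, 5 mm above the ledge. The spare holder is to lie on it. The spare (not tracked) is a cream U-section bar like the live ones: 110 mm long, 28 wide, 24 high, about 150 g, flat sides. The bars in the other two tins are aluminium, 100 x 14 x 14 mm, 50 g: half as wide by feel.
- chute: Fixed angled aluminium chute, 112 mm wide; its low front lip is about 45 mm above the ledge at its origin, and it climbs away along own +x at 36 degrees to about 0.22 m. Origin on the ledge below the lip; own -x is the way the tray draws out.
- live_1: Cream strip holder in use, with a paper strip in its channel, lying between the tins and the tray. 110 (own x) x 28 x 24 mm, origin at the centre of its underside. Leave alone.
- live_2: Cream strip holder in use, with a paper strip in its channel, lying beyond the ashtray, on the left. 110 (own x) x 28 x 24 mm, origin at the centre of its underside. Leave alone.
- live_3: Cream strip holder in use, with a paper strip in its channel, lying to the right of the tins. 110 (own x) x 28 x 24 mm, origin at the centre of its underside. Leave alone.
- pencil: Red chinagraph pencil, 170 mm long (along own x), 9 mm thick, lying behind the tins. Leave alone.
- stopwatch: Chrome stopwatch lying flat, 54 mm across, 14 mm thick, behind the live holder. Leave alone.
- ashtray: Squat amber glass ashtray, 110 mm across, 34 mm high, left of the tray. Leave alone.
- mug: White mug, 80 mm across, 90 mm high, on the right. Leave alone.
Not all that is in view belongs to the job. What is shaped like the tin_c but green or pink is not meant.

How it is judged:
By the outcome, as a careful person would: the job done as asked, in the order asked, and still so for the second after the job is handed in, with the robot touching nothing.
It also fails if it takes over 72 s, if anything falls off the work surface, if the arm or the gripper's body presses on something with over 40 N, if the wrist force passes 120 N, or if a joint passes its speed limit or range.

## Working session

There is one attempt and no reset: what is moved stays moved. The work goes in short steps, Python scripts to look and compute and a shell command to move; the robot and the scene stay as the last step left them, time stands still between calls to the robot, and variables do not carry over. Pictures are saved under pics/ and viewed, about 8 in all and at most 12, crops included, and the job is handed in when it is done.

```bash
mkdir -p pics
cat > h.py <<'E'
import numpy as np,cv2
from cell import status,viewer,robot
from scipy.spatial.transform import Rotation as R
def cam(n,save=None):
    d=viewer.read_camera(n)
    np.savez('/tmp/%s.npz'%n,**d)
    if save: cv2.imwrite('pics/'+save,d['image'][:,:,::-1])
    return d
def load(n): return dict(np.load('/tmp/%s.npz'%n))
def cloud(d):
    z=d['range_z'];h,w=z.shape
    v,u=np.mgrid[:h,:w]
    p=np.stack([(u-d['cx'])/d['fx']*z,-(v-d['cy'])/d['fy']*z,-z,np.ones_like(z)],-1)
    return (p@np.linalg.inv(d['camera_from_world']).T)[...,:3]
def proj(d,p):
    c=d['camera_from_world']@np.r_[p,1]
    return d['cx']+d['fx']*c[0]/-c[2], d['cy']-d['fy']*c[1]/-c[2]
def rel(pos,yaw=None):
    "shift in tool axes (cm) from measured pose"
    s=status.observe(); Rm=R.from_euler('xyz',s['tool_rot'])
    return np.round(Rm.inv().apply(np.array(pos)-s['tool_pos'])*100,2)
E
python3 - <<'E'
from h import *
s=status.observe();print({k:np.round(v,3).tolist() for k,v in s.items()},robot.pinch_z)
print(R.from_euler('xyz',s['tool_rot']).as_matrix().round(3))
for n in('scene','top'):
    d=cam(n,n+'0.png');print(n,d['fx'],d['camera_from_world'].round(3).tolist(),[k for k in d])
E
```

```text
{'time': 0.0, 'qpos': [-1.354, 0.343, 1.525, 0.0, 1.275, -0.146], 'qvel': [-0.001, -0.0, -0.0, -0.0, 0.0, 0.0], 'joint_efforts': [0.0, -43.124, -24.422, 0.072, 0.056, -0.0], 'tool_pos': [0.186, -0.49, 0.226], 'tool_rot': [-1.572, 0.0, -2.779], 'contact_force': [0.361, 0.566, 0.159], 'torque': [-0.01, 0.024, -0.003], 'opening': 0.092} 0.0188
[[-0.935 -0.     0.355]
 [-0.355  0.001 -0.935]
 [-0.    -1.    -0.001]]
scene 385.2042463805903 [[-0.826, 0.563, 0.01, 0.424], [-0.452, -0.673, 0.585, 0.16], [0.336, 0.478, 0.811, -1.274], [0.0, 0.0, 0.0, 1.0]] ['image', 'range_z', 'fx', 'fy', 'cx', 'cy', 'camera_from_world']
top 477.2172223684252 [[-0.024, -1.0, -0.003, -0.013], [0.986, -0.024, 0.166, -0.507], [-0.166, 0.001, 0.986, -1.465], [0.0, 0.0, 0.0, 1.0]] ['image', 'range_z', 'fx', 'fy', 'cx', 'cy', 'camera_from_world']
```

View pics/top0.png

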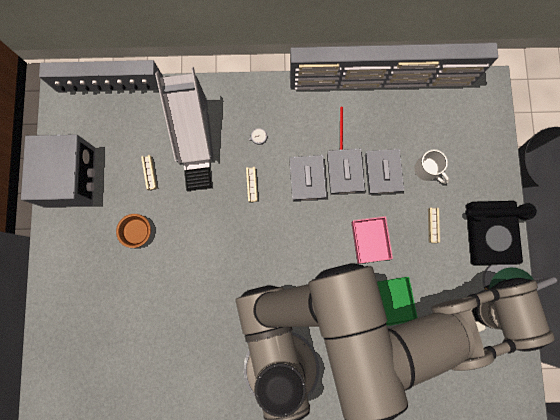

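View pics/scene0.png

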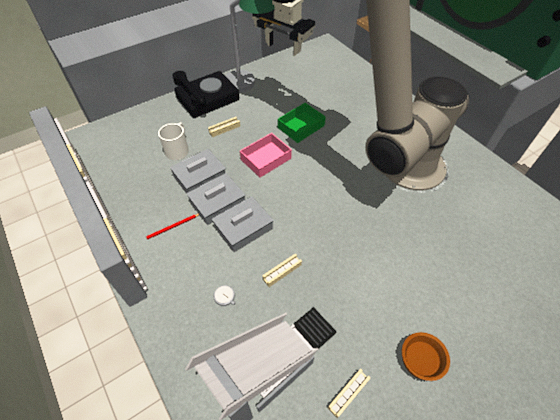

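The top view shows three grey tins with lids at about (308,177), (347,171) and (385,172). The tray pad, black, is at (198,178) below the chute. Pink (372,240) and green (398,300) boxes are decoys. Live holders are at (252,184), (149,172) and (434,225), with the stopwatch at (258,136), ashtray at (134,231), mug at (432,165) and pencil at (341,128).

Run:
```python
from h import *
def rect(P,m,name):
    n,l,st,c=cv2.connectedComponentsWithStats(m.astype(np.uint8))
    for i in range(1,n):
        if st[i,4]<25: continue
        q=P[l==i]; r=cv2.minAreaRect((q[:,:2]*1000).astype(np.float32))
        print(name,'px',c[i].round(),'n',st[i,4],'c',np.round(r[0],1),'size',np.round(r[1],1),'ang',round(r[2],1),'z',np.median(q[:,2]).round(4))
for n in('top','scene'):
    d=load(n);P=cloud(d);im=d['image'].astype(int);v,u=np.mgrid[:420,:560]
    z=P[...,2]; roi=(P[...,0]>.3)&(P[...,0]<.85)
    print(n,'ledge z',np.median(z[roi]).round(4))
    rect(P,roi&(z>.058)&(z<.078)&(abs(P[...,1]+.2)<.25),n+' grip')
    rect(P,roi&(z>.040)&(z<.052)&(abs(P[...,1]+.2)<.25),n+' plate')
    dark=im.max(2)<75
    rect(P,roi&dark&(z>.004)&(z<.03)&(P[...,1]>.1)&(P[...,1]<.45),n+' pad')
    pink=(im[...,0]-im[...,1]>70)&(im[...,2]>90)&(z>.005)
    rect(P,pink&roi,n+' pink')
    cream=(z>.012)&(z<.03)&roi&(im.min(2)>100)
    rect(P,cream,n+' cream')
```

```text
top ledge z 0.0017
top grip px [346. 169.] n 115 c [ 607.5 -217.9] size [65.  16.8] ang 3.2 z 0.069
top grip px [386. 169.] n 117 c [ 604.4 -342.2] size [65.4 18.2] ang 1.7 z 0.0698
top grip px [307. 176.] n 103 c [588.6 -95.3] size [62.5 16. ] ang 1.7 z 0.07
top plate px [345. 171.] n 1228 c [ 608.3 -218. ] size [138.4 108.5] ang 2.8 z 0.0462
top plate px [385. 171.] n 1216 c [ 604.  -342.3] size [139.2 108.4] ang 2.4 z 0.0462
top plate px [307. 177.] n 1227 c [589.7 -95.4] size [138.6 108.3] ang 2.5 z 0.0462
top pad px [210. 128.] n 57 c [771.9 216.5] size [98.3 13.7] ang 5.8 z 0.0084
top pad px [212. 152.] n 31 c [687.6 211.6] size [13.7 63.3] ang 86.5 z 0.0106
top pad px [198. 179.] n 490 c [599.8 257.4] size [69.9 83.9] ang 6.5 z 0.017
top pink px [386. 242.] n 76 c [ 387.1 -330.9] size [ 48.4 138.5] ang 82.0 z 0.0416
top pink px [360. 246.] n 145 c [ 383.9 -256.5] size [140.5  44. ] ang 10.9 z 0.0086
top pink px [378. 241.] n 31 c [ 383.8 -314.8] size [23.2 44.1] ang 67.0 z 0.0063
top pink px [383. 251.] n 40 c [ 351.4 -331.6] size [34.  21.1] ang 18.2 z 0.0077
top cream px [25
[... 1075 characters left out ...]
109.8] ang 3.3 z 0.0444
scene pad px [314. 328.] n 774 c [599.7 261.2] size [68.5 81.7] ang 6.1 z 0.0149
scene pink px [266. 154.] n 545 c [ 385.4 -289.7] size [137.9 108.1] ang 5.9 z 0.0271
scene cream px [223. 125.] n 155 c [ 429.8 -493. ] size [ 35.6 110. ] ang 88.1 z 0.0196
scene cream px [177. 153.] n 96 c [ 622.8 -460.3] size [33.3 76.2] ang 78.2 z 0.021
scene cream px [281. 269.] n 308 c [576.3  87. ] size [110.4  30.3] ang 2.7 z 0.0212
scene cream px [223. 295.] n 209 c [740.5  61.3] size [49.1 49. ] ang 34.5 z 0.0134
scene cream px [348. 393.] n 516 c [623.8 420.2] size [109.1  27.9] ang 10.6 z 0.0214
scene cream px [273. 386.] n 94 c [745.7 317.1] size [10.2 82. ] ang 88.9 z 0.0149
```

```bash
python3 -m pendant '[[[-4,0.5,-3.5,0,0.02,0,0],[-8,1,-7,0,0.05,0,0],[-12,2,-10.5,0,0.07,0,0],[-16,3,-14,0,0.09,0,0],[-20,4,-17.5,0,0.11,0,0],[-24,5,-21,0,0.13,0,0],[-28,6,-24.5,0,0.15,0,0],[-32,7,-28,0,0.17,0,0],[-36,8,-31,0,0.18,0,0],[-40,9,-34.5,0,0.2,0,0],[-44,10,-38,0,0.22,0,0],[-48,10.7,-41.5,0,0.24,0,0],[-52,10.7,-45,0,0.253,0,0],[-56,10.7,-48,0,0.253,0,0],[-60,10.7,-51.5,0,0.253,0,0],[-63,10.7,-54.5,0,0.253,0,0],[-64.5,10.7,-55.5,0,0.253,0,0],[-64.5,10.7,-55.5,0,0.253,0,0],[-64.5,10.7,-55.5,0,0.253,0,0]]]'
python3 - <<'E'
from h import *
s=status.observe();print(s['time'],s['tool_pos'],s['tool_rot'],s['contact_force'],rel([.592,.258,.016]))
E
```

```text
time: 2.0
tool_pos: [0.5922, 0.2584, 0.1185]
tool_rot: [-1.57, -0.001, -3.029]
contact_force: [0.1, -1.3, 0.1]
opening: 0.0003
2.0 [0.59215125 0.25840645 0.11846087] [-1.57046082e+00 -1.29770722e-03 -3.02931581e+00] [ 0.113648   -1.28947423  0.10155886] [1.000e-02 1.025e+01 4.000e-02]
```

```bash
python3 -m pendant '[[[0,3,0,0,0,0,0],[0,6,0,0,0,0,0],[0,8.5,0,0,0,0,0],[0,9.5,0,0,0,0,0],[0,9.8,0,0,0,0,0],[0,10,0,0,0,0,0],[0,10.1,0,0,0,0,0],[0,10.2,0,0,0,0,0],[0,10.2,0,0,0,0,0]]]'
```

```text
time: 2.9
tool_pos: [0.5927, 0.257, 0.0184]
tool_rot: [-1.571, 0.001, -3.032]
contact_force: [0.1, -0.6, -0.7]
opening: 0.0006
```

```bash
python3 -m pendant '[[[0,0.1,0,0,0,0,0],[0,0.2,0,0,0,0,0],[0,0.2,0,0,0,0,0]]]'; python3 -m pendant '[[[0,0.1,0,0,0,0,0],[0,0.1,0,0,0,0,0]]]'
```

```text
time: 3.2
tool_pos: [0.5927, 0.2571, 0.0163]
tool_rot: [-1.571, 0.001, -3.032]
contact_force: [-0.3, -1.4, 4.0]
opening: 0.0003
time: 3.4
tool_pos: [0.5933, 0.2571, 0.0163]
tool_rot: [-1.571, 0.003, -3.032]
contact_force: [-2.1, -0.5, 9.9]
opening: 0.0005
```

```bash
python3 -m pendant '[[[0.5,0.02,0,0,0,0,0],[1.5,0.02,0,0,0,0,0],[2.5,0.02,0,0,0,0,0],[3.5,0.02,0,0,0,0,0],[4.5,0.02,0,0,0,0,0],[5.5,0.02,0,0,0,0,0],[6.5,0.02,0,0,0,0,0],[7.5,0.02,0,0,0,0,0]]]'; python3 -m pendant '[[[1,0,0,0,0,0,0],[2,0,0,0,0,0,0],[3,0,0,0,0,0,0],[4,0,0,0,0,0,0],[5,0,0,0,0,0,0]]]';python3 -m pendant '[[[0.5,0,0,0,0,0,0],[1,0,0,0,0,0,0],[1.5,0,0,0,0,0,0],[2,0,0,0,0,0,0],[2.5,0,0,0,0,0,0],[2.9,0,0,0,0,0,0],[2.9,0,0,0,0,0,0]]]'
```

```text
time: 4.2
tool_pos: [0.5199, 0.2492, 0.0163]
tool_rot: [-1.572, 0.006, -3.032]
contact_force: [2.6, 0.2, 8.1]
opening: 0.0006
time: 4.7
tool_pos: [0.4703, 0.2438, 0.0162]
tool_rot: [-1.572, 0.006, -3.032]
contact_force: [3.1, -0.1, 9.2]
opening: 0.0002
time: 5.4
tool_pos: [0.4418, 0.2409, 0.0162]
tool_rot: [-1.572, 0.007, -3.032]
contact_force: [1.4, 0.1, 9.9]
opening: 0.0004
```

```bash
python3 -m pendant '[[[0,-2,0,0,0,0,0],[0,-6,0,0,0,0,0],[0,-9,2,0,0,0,2],[-1.5,-9,6,0,0.02,0,5],[-3,-9,10,0,0.04,0,5],[-4.5,-9,14,0,0.065,0,5],[-6,-9,18,0,0.065,0,5],[-7,-9,22,0,0.065,0,5],[-8,-9,26,0,0.065,0,5],[-9,-9,30,0,0.065,0,5],[-10.5,-9,33,0,0.065,0,5],[-11,-9,35,0,0.065,0,5],[-11,-9,35,0,0.065,0,5],[-11,-9,35,0,0.065,0,5]]]'
python3 - <<'E'
from h import *
cam('top','top1.png');d=cam('scene','scene1.png')
print(rel([.5897,-.0945,.049]))
for n in('top','scene'):
    d=load(n);P=cloud(d);im=d['image'].astype(int);z=P[...,2]
    m=(im.max(2)<75)&(z>.004)&(z<.03)&(P[...,1]>.1)&(P[...,1]<.35)&(P[...,0]>.3)&(P[...,0]<.5)
    r=cv2.minAreaRect((P[m][:,:2]*1000).astype(np.float32));print(n,r)
im=load('scene')['image'][150:,180:460,::-1];cv2.imwrite('pics/c1.png',cv2.resize(im,None,fx=2,fy=2))
E
```

```text
time: 6.8
tool_pos: [0.5866, -0.0957, 0.1041]
tool_rot: [-1.571, -0.001, -3.098]
contact_force: [-0.1, 0.6, -0.3]
opening: 0.0499
[-0.33  5.53 -0.  ]
top ((470.3492431640625, 244.62600708007812), (29.20707130432129, 80.19099426269531), 6.713380813598633)
scene ((452.5223388671875, 245.25637817382812), (69.78207397460938, 81.9725112915039), 6.292511940002441)
```

View pics/c1.png

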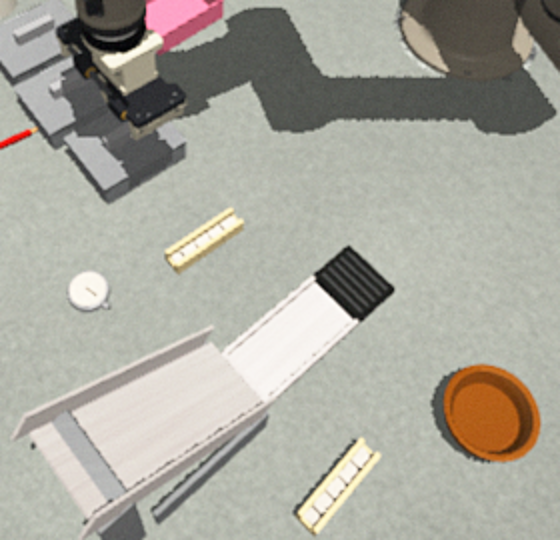

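The pad moved about 148 mm and the fingers slipped a few mm. I'll give it one more tug to confirm it is at the stop.

```bash
python3 -m pendant '[[[1,0,-3,0,0,0,3],[2.2,0,-7,0,-0.02,0,0],[3.6,0,-11,0,-0.04,0,0],[5,0,-15,0,-0.066,0,0],[6.5,0,-19,0,-0.066,0,0],[8,0,-23,0,-0.066,0,0],[9.5,0,-27,0,-0.066,0,0],[11,0,-31,0,-0.066,0,0],[11.7,1,-34.7,0,-0.066,0,0],[11.7,5,-34.7,0,-0.066,0,0],[11.7,8,-34.7,0,-0.066,0,0],[11.7,8.5,-34.7,0,-0.066,0,0],[11.7,8.7,-34.7,0,-0.066,0,0],[11.7,8.85,-34.7,0,-0.066,0,0],[11.7,8.9,-34.7,0,-0.066,0,0],[11.7,8.9,-34.7,0,-0.066,0,0]]]'
```

```text
time: 8.5
tool_pos: [0.4553, 0.2457, 0.0166]
tool_rot: [-1.571, 0.002, -3.031]
contact_force: [-0.4, -0.4, -0.3]
opening: 0.0009
```

```bash
python3 -m pendant '[[[0,0.1,0,0,0,0,0],[0,0.2,0,0,0,0,0],[0,0.25,0,0,0,0,0]]]'; python3 -m pendant '[[[0.2,0,0,0,0,0,0],[0.4,0,0,0,0,0,0]]]';python3 -m pendant '[[[0.2,0,0,0,0,0,0],[0.4,0,0,0,0,0,0]]]';python3 -m pendant '[[[0.2,0,0,0,0,0,0],[0.4,0,0,0,0,0,0]]]'
```

```text
time: 8.8
tool_pos: [0.457, 0.2459, 0.0161]
tool_rot: [-1.572, 0.006, -3.031]
contact_force: [-2.1, -3.7, 23.5]
opening: 0.0003
time: 9.0
tool_pos: [0.4551, 0.2458, 0.0162]
tool_rot: [-1.572, 0.011, -3.031]
contact_force: [7.4, -2.7, 11.0]
opening: 0.0006
time: 9.2
tool_pos: [0.4521, 0.246, 0.0162]
tool_rot: [-1.573, 0.013, -3.031]
contact_force: [7.1, 0.2, 11.7]
opening: 0.0005
time: 9.4
tool_pos: [0.4482, 0.2457, 0.0162]
tool_rot: [-1.574, 0.013, -3.031]
contact_force: [7.2, 0.3, 11.8]
opening: -0.0
```

The pull force plateaus at 7 N while the fingers slip, against about 3 N of drag, so the tray is at its stop. Next is lid_a.

```bash
python3 -m pendant '[[[0,-2,0,0,0,0,0],[0,-6,0,0,0,0,0],[0,-9,2,0,0,0,2],[-1.5,-9,6,0,0.02,0,5],[-3,-9,10,0,0.04,0,5],[-4.5,-9,14,0,0.065,0,5],[-6,-9,18,0,0.065,0,5],[-7,-9,22,0,0.065,0,5],[-8,-9,26,0,0.065,0,5],[-9,-9,30,0,0.065,0,5],[-10.5,-9,33,0,0.065,0,5],[-10.6,-9,35.4,0,0.065,0,5],[-10.6,-8,35.4,0,0.065,0,5],[-10.6,-7.2,35.4,0,0.065,0,5]]]'
python3 - <<'E'
from h import *
print(rel([.5897,-.0945,.049]))
E
```

```text
time: 10.8
tool_pos: [0.5867, -0.096, 0.0844]
tool_rot: [-1.571, -0.0, -3.097]
contact_force: [-0.5, -0.9, 0.2]
opening: 0.0501
[-0.31  3.54 -0.13]
```

```bash
python3 -m pendant '[[[-0.3,1.5,-0.1,0,0,0,5],[-0.3,3,-0.1,0,0,0,4],[-0.3,3.5,-0.1,0,0,0,4],[-0.3,3.5,-0.1,0,0,0,1],[-0.3,3.5,-0.1,0,0,0,1],[-0.3,3.5,-0.1,0,0,0,1],[-0.3,3.5,-0.1,0,0,0,1],[-0.3,3.5,-0.1,0,0,0,1],[-0.3,3.5,-0.1,0,0,0,1]]]' 25
```

```text
time: 11.7
tool_pos: [0.5906, -0.0947, 0.0507]
tool_rot: [-1.57, 0.001, -3.096]
contact_force: [-0.0, 1.2, 3.6]
opening: 0.0157
```

```bash
python3 -m pendant '[[[0,-1,0,0,0,0,1],[0,-3,0,0,0,0,1],[1,-4,0,0,0,0,1],[4,-4,0,0,0,0,1],[7,-4,0,0,0,0,1],[10,-4,0,0,0,0,1],[13,-3,0,0,0,0,1],[15,-1,0,0,0,0,1],[15,1,0,0,0,0,1],[15,2.6,0,0,0,0,1],[15,3.3,0,0,0,0,1],[15,3.5,0,0,0,0,1],[15,3.6,0,0,0,0,1]]]'
```

```text
time: 13.0
tool_pos: [0.4404, -0.1016, 0.0143]
tool_rot: [-1.571, 0.0, -3.096]
contact_force: [-0.1, -0.7, -1.4]
opening: 0.0159
```

```bash
python3 -m pendant '[[[0,0.1,0,0,0,0,1],[0,0.1,0,0,0,0,4],[0,0.1,0,0,0,0,4],[0,0.1,0,0,0,0,4],[0,-1,0,0,0,0,4],[0,-5,0,0,0,0,4],[0,-8,0,0,0,0,4],[0,-8,0,0,0,0,4]]]'
python3 - <<'E'
from h import *
d=cam('top');im=d['image'][120:270,230:450,::-1];cv2.imwrite('pics/t2.png',cv2.resize(im,None,fx=3,fy=3))
E
```

```text
time: 13.8
tool_pos: [0.4428, -0.1025, 0.0982]
tool_rot: [-1.567, 0.008, -3.096]
contact_force: [-0.9, 0.9, 0.2]
opening: 0.0398
```

View pics/t2.png

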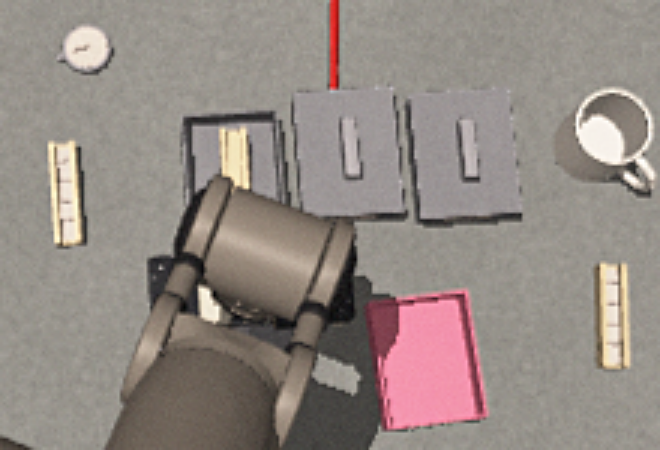

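The crop shows tin_a open with a cream U-section bar inside (crop (235,155), image about (308,172)). That is the spare, so no other lid needs lifting.

Run:
```python
from h import *
cam('scene')
for n in('top','scene'):
    d=load(n);P=cloud(d);im=d['image'].astype(int);z=P[...,2]
    m=(abs(P[...,0]-.59)<.064)&(abs(P[...,1]+.0945)<.045)&(z>.01)&(z<.035)&(im[...,0]-im[...,2]>25)
    q=P[m];print(n,m.sum(),np.median(q[:,2]))
    if m.sum()>10: print(cv2.minAreaRect((q[:,:2]*1000).astype(np.float32)), q.min(0),q.max(0))
    # pan floor and tin lid_a
    c=np.array([.561,.255]); t=np.array([.9939,.1104]);l=np.array([-.1104,.9939])
    a=(P[...,:2]-c)@t;b=(P[...,:2]-c)@l
    w=(abs(a)<.11)&(abs(b)<.07)&(z>.004)&(z<.03)&(im.min(2)>110)
    q=P[w]; print('pan',cv2.minAreaRect((q[:,:2]*1000).astype(np.float32)),np.median(q[:,2]))
print(rel([.59,-.095,.013]))
```

```text
top 148 0.01993335183383249
((608.2285766601562, -97.77507781982422), (65.5615234375, 28.411998748779297), 0.6845272779464722) [ 0.57551389 -0.11207717  0.01013187] [ 0.64084968 -0.08346035  0.03300181]
pan ((557.760498046875, 254.34951782226562), (211.62396240234375, 139.59481811523438), 6.212581157684326) 0.00954031628149854
scene 414 0.0196607730295687
((583.7498779296875, -96.68487548828125), (117.4677505493164, 33.768310546875), 3.396358013153076) [ 0.52611948 -0.11701896  0.01019856] [ 0.6422877  -0.07999194  0.02998939]
pan ((558.7494506835938, 259.97589111328125), (175.54974365234375, 105.5020751953125), 0.2350858747959137) 0.007511747381470424
[-1.494e+01  8.230e+00  1.000e-02]
```

```bash
python3 -m pendant '[[[-3,-0.5,0,0,0,0,4.4],[-7,-0.5,0,0,0,0,4.4],[-11,-0.5,0.1,0,0,0,4.4],[-14,0,0.15,0,0,0,4.4],[-14.7,2,0.15,0,0,0,4.4],[-14.7,3,0.15,0,0,0,4.4],[-14.7,3,0.15,0,0,0,4.4]]]'
python3 - <<'E'
from h import *
print(rel([.588,-.0965,.013]))
E
```

```text
time: 14.6
tool_pos: [0.5847, -0.0957, 0.0611]
tool_rot: [-1.573, -0.006, -3.096]
contact_force: [-0.0, -0.2, -0.3]
opening: 0.0442
[-0.36  4.81  0.11]
```

```bash
python3 -m pendant '[[[-0.1,1,0.1,0,0,0,4.4],[-0.2,2.5,0.1,0,0,0,4.4],[-0.2,4,0.1,0,0,0,4.4],[-0.2,4.6,0.1,0,0,0,4.4],[-0.2,4.8,0.1,0,0,0,4.4],[-0.2,4.8,0.1,0,0,0,4.4]]]'; python3 -m pendant '[[[0,0,0,0,0,0,2],[0,0,0,0,0,0,2],[0,0,0,0,0,0,2],[0,0,0,0,0,0,2],[0,0,0,0,0,0,2],[0,0,0,0,0,0,2]]]' 30
```

```text
time: 15.2
tool_pos: [0.5892, -0.0973, 0.016]
tool_rot: [-1.571, -0.0, -3.096]
contact_force: [-0.2, 0.3, -0.3]
opening: 0.044
time: 15.8
tool_pos: [0.5897, -0.0975, 0.0167]
tool_rot: [-1.57, 0.001, -3.096]
contact_force: [0.2, -0.6, 5.9]
opening: 0.0276
```

```bash
python3 -m pendant '[[[0,0,0,0,0,0,4.2],[0,0,0,0,0,0,4.2],[0,0,0,0,0,0,4.2],[0,0,0,0,0,0,4.2]]]'; python3 -m pendant '[[[0,0.05,0,0,0,0,4.2],[0,0.1,0,0,0,0,4.2],[0,0.1,0,0,0,0,4.2]]]'
```

```text
time: 16.2
tool_pos: [0.589, -0.0971, 0.0157]
tool_rot: [-1.571, -0.001, -3.096]
contact_force: [-0.4, -0.3, -0.4]
opening: 0.0419
time: 16.5
tool_pos: [0.5891, -0.0972, 0.0149]
tool_rot: [-1.571, -0.0, -3.096]
contact_force: [-0.0, 0.7, -0.0]
opening: 0.0424
```

```bash
python3 -m pendant '[[[0,0.15,0,0,0,0,4.2],[0,0.3,0,0,0,0,4.2],[0,0.3,0,0,0,0,2],[0,0.3,0,0,0,0,2],[0,0.3,0,0,0,0,2],[0,0.3,0,0,0,0,2],[0,0.3,0,0,0,0,2],[0,0.3,0,0,0,0,2]]]' 30; python3 -m pendant '[[[0,-1,0,0,0,0,2],[0,-3,0,0,0,0,2],[0,-5,0,0,0,0,2],[0,-7,0,0,0,0,2],[0,-8,0,0,0,0,2],[0,-8,0,0,0,0,2]]]'
python3 - <<'E'
from h import *
cam('scene')
d=load('scene');P=cloud(d);im=d['image'].astype(int);z=P[...,2]
# pan: kerb inner; profile along chute axis from pad centre (.4525,.2453)
c=np.array([.4525,.2453]); t=np.array([.9939,.1104]);l=np.array([-.1104,.9939])
a=(P[...,:2]-c)@t;b=(P[...,:2]-c)@l
for s in np.arange(.02,.22,.01):
    m=(abs(a-s)<.005)&(abs(b)<.03)
    print(round(s,3),np.median(z[m]).round(4),end='; ')
print()
for s in np.arange(-.06,.061,.004):
    m=(abs(b-s)<.002)&(a>.06)&(a<.16);print(round(s,3),np.median(z[m]).round(4),end='; ')
print(rel([.561,.2555,.06]))
im=im[150:,180:460,::-1].astype(np.uint8);cv2.imwrite('pics/c3.png',cv2.resize(im,None,fx=2,fy=2))
E
```

```text
time: 17.3
tool_pos: [0.5892, -0.0972, 0.012]
tool_rot: [-1.571, -0.0, -3.096]
contact_force: [-0.1, 0.1, -0.9]
opening: 0.0276
time: 17.9
tool_pos: [0.5902, -0.0975, 0.0939]
tool_rot: [-1.57, 0.003, -3.096]
contact_force: [-0.4, -0.7, -0.9]
opening: 0.0279
0.02 0.0154; 0.03 0.0142; 0.04 0.0071; 0.05 0.0071; 0.06 0.007; 0.07 0.007; 0.08 0.0066; 0.09 0.0067; 0.1 0.0067; 0.11 0.007; 0.12 0.0068; 0.13 0.0065; 0.14 0.0064; 0.15 0.0065; 0.16 0.0065; 0.17 0.0066; 0.18 0.007; 0.19 0.0148; 0.2 0.0482; 0.21 0.0537; 
-0.06 -0.001; -0.056 -0.001; -0.052 -0.0013; -0.048 -0.0017; -0.044 0.0006; -0.04 0.0149; -0.036 0.012; -0.032 0.0072; -0.028 0.0064; -0.024 0.0069; -0.02 0.007; -0.016 0.0063; -0.012 0.0068; -0.008 0.0067; -0.004 0.0068; 0.0 0.0067; 0.004 0.0063; 0.008 0.0066; 0.012 0.0068; 0.016 0.0072; 0.02 0.0069; 0.024 0.007; 0.028 0.0065; 0.032 0.0069; 0.036 0.015; 0.04 0.009; 0.044 -0.0011; 0.048 -0.0009; 0.052 -0.0007; 0.056 -0.001; 0.06 -0.001; [  1.23   3.24 -35.37]
```

View pics/c3.png

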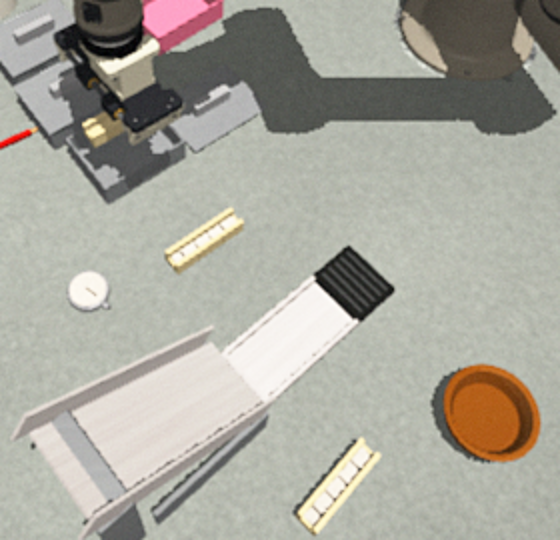

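The spare is held (27.9 mm opening) and lid_a lies flat on the ledge (crop (215,115)). The pan floor is clear at crop (290,335). I'll carry the spare over it.

```bash
python3 -m pendant '[[[0.2,0,-2,0,0,0,2],[0.6,0,-5,0,0,0,2],[1,0,-9,0,0,0,2],[1.7,0,-13,0,-0.02,0,2],[1.7,0,-17,0,-0.04,0,2],[1.7,0,-21,0,-0.064,0,2],[1.7,0,-25,0,-0.064,0,2],[1.7,0,-29,0,-0.064,0,2],[1.7,0.5,-32,0,-0.064,0,2],[1.7,1,-34,0,-0.064,0,2],[1.7,2,-35.4,0,-0.064,0,2],[1.7,3,-35.4,0,-0.064,0,2],[1.7,3.5,-35.4,0,-0.064,0,2],[1.7,3.5,-35.4,0,-0.064,0,2],[1.7,3.5,-35.4,0,-0.064,0,2]]]'
python3 - <<'E'
from h import *
print(rel([.557,.256,.0175]))
d=cam('scene');P=cloud(d);im=d['image'].astype(int);z=P[...,2]
m=(abs(P[...,0]-.557)<.09)&(abs(P[...,1]-.256)<.05)&(z>.03)&(z<.075)&(im[...,0]-im[...,2]>35)
print(m.sum(),P[m].min(0),P[m].max(0))
cv2.imwrite('pics/c4.png',cv2.resize(d['image'][250:,230:430,::-1].astype(np.uint8),None,fx=3,fy=3))
E
```

```text
time: 19.45
tool_pos: [0.5564, 0.2545, 0.0569]
tool_rot: [-1.571, -0.0, -3.033]
contact_force: [-0.3, 0.3, -1.0]
opening: 0.0276
[-0.08  3.94 -0.14]
264 [0.54654624 0.24520467 0.05006807] [0.60982345 0.27684961 0.07480703]
```

View pics/c4.png

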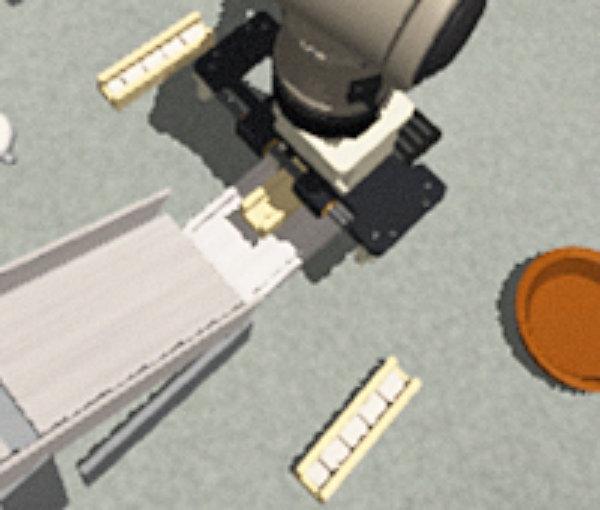

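```bash
python3 -m pendant '[[[0,1,-0.1,0,0,0,2],[0,2.2,-0.15,0,0,0,2],[0,3.2,-0.15,0,0,0,2],[0,3.6,-0.15,0,0,0,2],[0,3.7,-0.15,0,0,0,2],[0,3.8,-0.15,0,0,0,2],[0,3.8,-0.15,0,0,0,2]]]'
```

```text
time: 20.2
tool_pos: [0.5561, 0.2572, 0.0192]
tool_rot: [-1.571, 0.0, -3.032]
contact_force: [0.7, 0.0, -1.7]
opening: 0.0276
```

```bash
python3 -m pendant '[[[0,0.05,0,0,0,0,2],[0,0.1,0,0,0,0,2],[0,0.15,0,0,0,0,2],[0,0.2,0,0,0,0,2],[0,0.2,0,0,0,0,2]]]'
```

```text
time: 20.7
tool_pos: [0.5558, 0.2571, 0.0169]
tool_rot: [-1.571, -0.0, -3.032]
contact_force: [-1.3, -0.1, -1.8]
opening: 0.0279
```

```bash
python3 -m pendant '[[[0,0.05,0,0,0,0,2],[0,0.05,0,0,0,0,2]]]';  python3 -m pendant '[[[0,0.04,0,0,0,0,2],[0,0.04,0,0,0,0,2]]]'
```

```text
time: 20.9
tool_pos: [0.5559, 0.2572, 0.0166]
tool_rot: [-1.571, 0.0, -3.032]
contact_force: [-0.7, 0.2, -1.1]
opening: 0.0275
time: 21.1
tool_pos: [0.5559, 0.2571, 0.0163]
tool_rot: [-1.571, 0.0, -3.032]
contact_force: [-1.2, 0.1, 0.6]
opening: 0.028
```

The force changed from -1.8 to +0.6 N, so it is resting on the floor. Release.

```bash
python3 -m pendant '[[[0,0,0,0,0,0,3.2],[0,0,0,0,0,0,3.2],[0,-0.2,0,0,0,0,3.4],[0,-0.6,0,0,0,0,3.6],[0,-2,0,0,0,0,4],[0,-5,0,0,0,0,4],[0,-10,0,0,0,0,4],[2,-13,4,0,0,0,4],[6,-13,8,0,0,0,4],[10,-13,12,0,0,0,4],[12,-13,16,0,0,0,4],[12,-13,20,0,0,0,4],[12,-13,24,0,0,0,4],[12,-13,28,0,0,0,4],[12,-13,28,0,0,0,4]]]'
python3 - <<'E'
from h import *
d=cam('scene');cam('top');P=cloud(d);im=d['image'].astype(int);z=P[...,2]
c=np.array([.4525,.2453]); t=np.array([.9939,.1104]);l=np.array([-.1104,.9939])
a=(P[...,:2]-c)@t;b=(P[...,:2]-c)@l
m=(a>.03)&(a<.19)&(abs(b)<.04)&(z>.018)&(z<.045)
r=cv2.minAreaRect((np.c_[a[m],b[m]]*1000).astype(np.float32));print(r,np.percentile(z[m],[5,50,95]))
def rc(m): return cv2.minAreaRect((P[m][:,:2]*1000).astype(np.float32))
print('live1',rc((abs(P[...,0]-.576)<.08)&(abs(P[...,1]-.086)<.04)&(z>.012)&(z<.03)))
g=(abs(P[...,0]-.44)<.085)&(abs(P[...,1]+.10)<.07)&(z>.003)&(z<.02); print('lid',rc(g),np.percentile(z[g],[5,50,95]))
cv2.imwrite('pics/c5.png',cv2.resize(d['image'][100:,120:480,::-1],None,fx=1.8,fy=1.8))
E
```

```text
time: 22.6
tool_pos: [0.4683, -0.0385, 0.1475]
tool_rot: [-1.569, 0.003, -3.037]
contact_force: [-0.3, 0.2, -0.2]
opening: 0.0398
((110.17509460449219, -0.127288818359375), (159.23851013183594, 77.90039825439453), 0.008428248576819897) [0.0182562  0.02721692 0.03237032]
live1 ((576.3432006835938, 86.3963851928711), (110.0855484008789, 30.94266128540039), 2.6567468643188477)
lid ((445.55438232421875, -101.53406524658203), (130.73712158203125, 159.42250061035156), 84.5509262084961) [0.00451579 0.00738613 0.01151549]
```

View pics/c5.png

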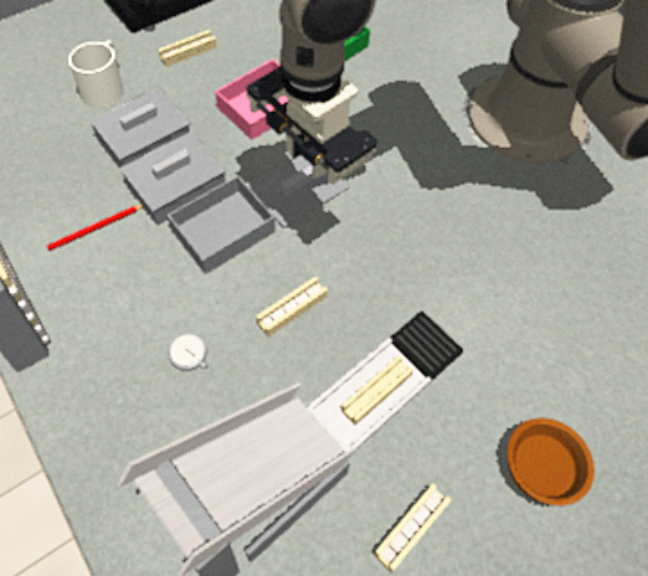

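The spare lies flat inside the tray floor (crop (377,388)). Tin_a is empty, lid_a is on the ledge, and the other things are where they were.

Run:
```python
from h import *
d=load('scene');P=cloud(d);im=d['image'].astype(int);z=P[...,2]
m=(im.max(2)<75)&(z>.004)&(z<.03)&(P[...,1]>.18)&(P[...,1]<.35)&(P[...,0]>.3)&(P[...,0]<.5)
print(cv2.minAreaRect((P[m][:,:2]*1000).astype(np.float32)))
print(robot.hand_in())
```

```text
((451.7786865234375, 245.45310974121094), (70.55696868896484, 81.3190689086914), 6.599767684936523)
the job is handed in; nothing more can be done
None
```

The spare holder is lying flat on the tray's floor, and I handed the job in at about 23 s of robot time. No verdict was reported.

- **Tray:** I pressed on the pad and drew the tray out. A second tug held at about 7 N, against roughly 3 N of drag while it was sliding, so it is at its stop. After the spare was placed, the pad was still within about 1 mm of its drawn-out position, roughly 148 mm from where it began.
- **Spare:** It was in tin_a, the first tin I opened, and it measured 28 mm between the fingers. The other two tins stayed shut.
- **Lid:** lid_a lies on the ledge 150 mm in front of its tin.
- **Last checks:** The picture shows the spare inside the kerb. The holder between the tins and the tray (live_1) measured unmoved; the other holders, mug, stopwatch, pencil and ashtray looked unmoved. The gripper was clear of everything.

Two checks were inconclusive. The final size fit of the spare also took in the tray's kerb, and that of lid_a was partly blocked by the arm. For both I relied on the pictures and, for the spare, the change in force when it touched down.

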